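Torque-check the clamp screw on a microscope eyepiece tube

ROBOT

A 6-joint arm with a two-finger parallel gripper is mounted at the origin on the work surface. World frame = base frame: x ahead of the robot, y to its left, z up, the work surface at z = 0. Lengths are in m, angles in rad, forces in N, time in s.
With the tool pointing down it reaches from about 0.35 to 0.775 m from the base axis. Payload 7.3 kg.
Tool frame: the origin (TCP) lies between the finger pads; the fingertips stand manip.tip_reach ahead of it and the grasp point (between the pads) lies 2 mm behind it (manip.tip_reach is the distance from the TCP to the fingertips, in m); z points along the fingers, y is the line along which they close (so a half turn about z gives the same grasp; the last joint's range is limited). The gripper opens to 92 mm and grips with 3 to 60 N. Pads are 19 mm wide; open, the fingers measure 130 mm over their backs; the gripper's body (75 mm by 190 mm) begins 47 mm behind the grasp point.
Start: joints at [-1.248, 0.342, 1.524, -0, 1.275, -0.146], TCP at [0.237, -0.468, 0.244] pointing down, gripper open.
Joint ranges: [-2.53, 2.53], [-0.77, 2.02], [0.04, 2.7], [-1, 4.14], [0.28, 2.66], [-3.11, 3.11]. Speed limits (rad/s): [2.57, 2.57, 3.14, 3.14, 3.14, 3.14].

INTERFACE

Orientations are given as a 3x3 rotation matrix whose columns are the frame's x, y, z axes.
In Python, from rig import manip gives the robot as it stands.
- The arm moves only by the shell command python3 -m pendant 'ROWS' [FORCE]. ROWS is text: rows parted by semicolons, each of 7 numbers parted by spaces: the shift along the world's x, y, z in mm, then the turn, a rotation vector about the world's x, y, z in degrees, then the finger opening in mm, from 0 to 91.8. A call has 1 to 10 rows; each row shifts and turns the commanded pose from where the row before left it; what a row does not reach is not made up. A row lasts 1/12 s, in which the tool goes at most 41.7 mm and 7.16 degrees, less where a joint would pass 70% of its speed; a pose out of reach is approached as far as the arm can. A call is refused whole if a number of a shift passes 41.7 or a number of a turn 7.16, either way. A call with a gripper value outside its range is refused whole. The fingers move at their own pace and stop on an object; FORCE is the grip in N (left out, the last holds). Time passes only in rows, so rows that do not move let the fingers close. It gives the time, the measured TCP pose, the force, the opening and the grip force at its end, in the units of the state.
- manip.get_obs(): the state, without advancing time (a new reading comes with each control period).
- manip.grab_frame(name): name is "scene" or "top"; returns the picture (420x560x3 uint8, red, green, blue); there is no depth.
- manip.calibration(name): a dict with "fx", "fy", "cx", "cy" (pixels), "eye" and "orientation" of the camera in the world. Camera axes: x right, y up, looking along -z (the intrinsics and any distortion apply to the point x, -y, -z); pixel columns grow to the right and rows downward; lengths in m; the calibration is good to about 2 mm. A picture is of the moment at which its call begins. calibration takes no time and is no camera call.
- manip.sign_off(): hands the job in; it is judged then, once.
Trained networks look in the newest picture that a camera, given by its name, has taken for a name from the list of things; names that differ only in an ending like _2 or _b are one class to them, and where a whole thing is asked for, a point or a joint stands for the part that bears it (a point fixed in the world has none). Each returns a list of dicts, best first, with "conf" (0 to 1); they miss things now and then, are a little off and sometimes report something else, mostly with a low value. They report only what shows in the picture. A call takes as long as a camera call. They do not tell look-alikes from the thing itself.
- manip.recognise(camera, name): "xy" ([column, row] in pixels, amid what is visible of it).
- manip.cut_out(camera, name): "pixels" (420x560 bool, what is visible of it) and "xy" ([column, row] in pixels, amid what is visible of it).
- manip.pinpoint(camera, name): "xy" ([column, row] in pixels: a listed point, or the origin of a listed thing).
The state is a dict: "t": time; "q": joint angles; "dq": joint speeds; "joint_torque": joint torques, N m; "position": TCP position; "eef_rot": TCP orientation; "ft_force": force on the tool from outside, world axes, zero at the start; "torque": the same for the moment, N m; "finger_gap": finger opening in m; "grip_force": force on a finger pad.
Only numpy, scipy, OpenCV 4.12 (cv2) and the standard library are available. Lean on these libraries where they do the work, as an engineer would, in place of code of your own. Each camera call takes 0.05 s, during which the arm holds its last target. There are 200 camera calls.

TASK

Check that the clamp screw holding the round microscope eyepiece tube is tight: twist the sprung T-handle on top of that clamp clockwise (seen from above) until its bar lies over the scored line on the disc below it, and keep it there for a full second. Do not twist far past the line, do not twist it the other way, and do not let the disc (the screw itself) turn. Then let the handle spring back, let go, and leave the handle of the other clamp, with the flat plate, alone.

Things in the scene. Friction and masses are not known exactly. Their poses are not given: they have to be found in the camera images.
- tube_grip (a point): Black T-handle bar, 56 long, 12 thick, 24 mm tall (96 to 120 mm above the table), on the clamp whose aluminium bridge (28 mm wide, top at 76 mm) holds a pale round tube 150 mm long, 32 mm thick, seen at both sides of it. Point: bar centre on the upright screw axis, 110 mm up; x along the bar, y across it (close fingers along y), z up. Keep fingertips over 88 mm, above the disc under the bar.
- tube_handle (a joint): Twist of that T-handle against its screw, rad: 0 at rest, growing clockwise seen from above (the bar's yaw falls). A spring of 0.4 N m/rad returns it to 0 when let go. The scored line is at 0.61 (35 degrees, 0.24 N m); 0.44 to 0.87 counts as on it, more is too far; the screw itself slips at 0.42 N m, about 1.05 rad.
- tube_mark (a point): Outer end of the scored black line on the steel disc (72 mm across, top face 86 mm above the table) under that T-handle, 35 mm from the screw axis. The disc is the screw's head and must not turn. The line lies 35 degrees clockwise, seen from above, of the resting bar's +x end; a like line lies half a turn on. x: the bar's resting direction, z up.
- plate_handle (a joint): Twist of the like T-handle of the other clamp, which holds a flat dark plate (156 x 84 x 8 mm) on a wooden block: rad, 0 at rest; leave it alone. Both clamps have fixed steel bases, 100 x 130 x 12 mm, and are equally tall; one stands to the robot's left, one to its right, in either order, screw axes at least 230 mm apart.
Mind the look-alikes: they are no part of the job. What is shaped like the part that bears plate_handle but orange or red is not meant.

How it is judged:
On the way:
1. The T-handle over the eyepiece tube is twisted clockwise to the scored line and kept there for one second, with the screw's disc unturned (value of joint tube_handle between 0.44 and 0.87 rad and distance of tube_mark from where it was at the start of the episode below 0.004 m), for 1 s.
At the end, for the whole second after the job is handed in: The T-handle over the eyepiece tube is back at rest (within 0.1 rad of 0), its screw disc's scored line is within 4 mm of where it started (about 6.5 degrees of turn), and the other clamp's handle is at rest (within 0.1 rad) (value of joint tube_handle between -0.1 and 0.1 rad and distance of tube_mark from where it was at the start of the episode below 0.004 m and value of joint plate_handle between -0.1 and 0.1 rad); the robot touches nothing.
It fails at once if the T-handle is twisted too far past the line (beyond 0.87 rad) (value of joint tube_handle above 0.87 rad).
It fails at once if the T-handle is twisted anticlockwise by more than 0.26 rad (loosening) (value of joint tube_handle below -0.26 rad).
It fails at once if the screw's disc turns: its line moves by more than 4 mm (distance of tube_mark from where it was at the start of the episode above 0.004 m).
It fails at once if the handle of the other clamp is twisted by more than 0.2 rad (value of joint plate_handle above 0.2 rad or value of joint plate_handle below -0.2 rad).
It also fails if it takes over 35 s, if anything falls off the work surface, if the arm or the gripper's body presses on something with over 40 N, if the wrist force passes 120 N, or if a joint passes its speed limit or range.

## Working session

There is one attempt and no reset: what is moved stays moved. The work goes in short steps, Python scripts to look and compute and a shell command to move; the robot and the scene stay as the last step left them, time stands still between calls to the robot, and variables do not carry over. Pictures are saved under pics/ and viewed, at most 10 in all, crops included, and the job is handed in when it is done.

```bash
mkdir -p pics
cat > h.py <<'E'
import numpy as np, cv2
from rig import manip
def ray(c,px):
    k=manip.calibration(c); d=np.array([(px[0]-k["cx"])/k["fx"],-(px[1]-k["cy"])/k["fy"],-1.])
    return np.array(k["eye"]),np.array(k["orientation"])@d
def at(c,px,z):
    e,d=ray(c,px); return e+d*(z-e[2])/d[2]
E
python3 - <<'E'
from h import *
for c in("scene","top"):
    f=manip.grab_frame(c); cv2.imwrite(f"pics/{c}0.png",f[:,:,::-1]); k=manip.calibration(c); print(c,{a:np.round(b,3).tolist() for a,b in k.items() if not isinstance(b,str)})
    for n,z in(("tube_grip",.11),("tube_mark",.086)):
        for r in manip.pinpoint(c,n)[:3]: print(n,np.round(r["xy"],1),round(r["conf"],2),at(c,r["xy"],z).round(4))
    for n in("tube_handle","plate_handle"):
        for r in manip.recognise(c,n)[:3]: print(n,np.round(r["xy"],1),round(r["conf"],2),at(c,r["xy"],.11).round(4))
o=manip.get_obs();print(o["t"],o["position"],o["eef_rot"],o["finger_gap"],manip.tip_reach)
E
```

```text
scene {'fx': 475.552, 'fy': 475.552, 'cx': 277.353, 'cy': 208.345, 'eye': [0.909, -0.388, 0.705], 'orientation': [[0.67, -0.547, 0.502], [0.742, 0.482, -0.466], [0.013, 0.685, 0.729]]}
tube_grip [347.7 165.1] 0.7 [0.5036 0.1666 0.11  ]
tube_mark [357.4 182.3] 0.72 [0.5324 0.1664 0.086 ]
tube_handle [347.3 168. ] 0.89 [0.5086 0.1599 0.11  ]
plate_handle [187.9 268.3] 0.78 [ 0.502 -0.195  0.11 ]
plate_handle [320.5 307.7] 0.77 [ 0.6855 -0.0925  0.11  ]
plate_handle [102.9 206.5] 0.74 [ 0.2984 -0.2291  0.11  ]
top {'fx': 513.495, 'fy': 513.495, 'cx': 277.419, 'cy': 217.908, 'eye': [0.398, -0.015, 1.21], 'orientation': [[-0.002, 0.997, -0.083], [-1.0, -0.003, -0.008], [-0.008, 0.083, 0.997]]}
tube_mark [201.5 197.2] 0.69 [0.5378 0.1616 0.086 ]
tube_handle [195.6 213.2] 0.65 [0.5002 0.1702 0.11  ]
plate_handle [318.9 129.9] 0.58 [ 0.6817 -0.0968  0.11  ]
plate_handle [385.2 312.3] 0.5 [ 0.2888 -0.2334  0.11  ]
0.5 [ 0.23720477 -0.46834323  0.24371603] [[ 8.92124951e-01  4.51788746e-01  2.33522126e-06]
 [ 4.51788746e-01 -8.92124951e-01 -5.58771683e-06]
 [-4.41158429e-07  6.03996829e-06 -1.00000000e+00]] 0.09179614231989701 0.017
```

View pics/scene0.png

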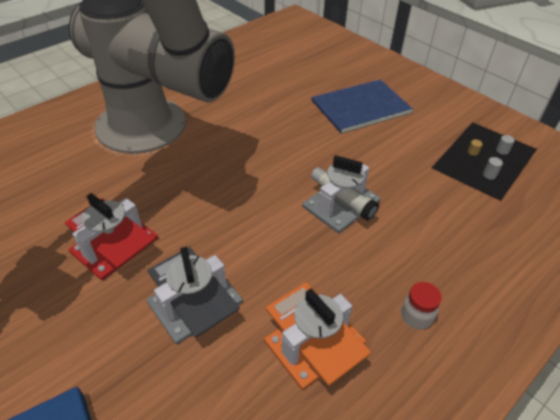

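View pics/top0.png

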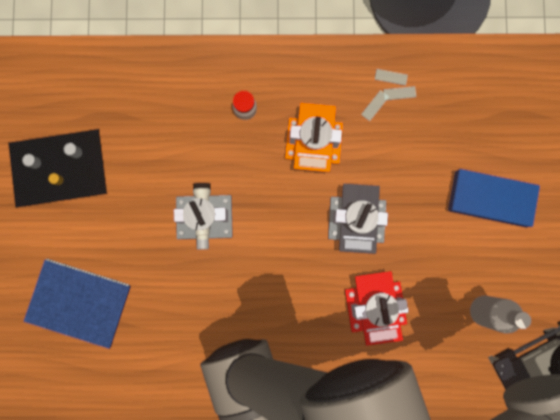

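Run:
```python
from h import *
t=cv2.imread("pics/top0.png")[165:260,145:250]; s=cv2.imread("pics/scene0.png")[120:225,295:400]
a=cv2.resize(t,(400,362),interpolation=cv2.INTER_CUBIC);b=cv2.resize(s,(400,400),interpolation=cv2.INTER_CUBIC)
im=np.zeros((400,800,3),np.uint8);im[:362,:400]=a;im[:,400:]=b;cv2.imwrite("pics/crop0.png",im)
# mask measure
for c in("top","scene"):
  for r in manip.cut_out(c,"tube_handle")[:2]:
    m=r["pixels"]; ys,xs=np.nonzero(m); p=np.array([at(c,(x,y),.12 if c=="top" else .11)[:2] for x,y in zip(xs,ys)])
    mu,ev,_=cv2.PCACompute2(p.astype(np.float32),None)[:3]; 
    print(c,r["conf"],len(p),mu,np.degrees(np.arctan2(ev[0,1],ev[0,0])),cv2.minAreaRect((p*1000).astype(np.float32)))
```

```text
top 0.47 165 [[0.5010418  0.16590619]] 27.481146 ((501.22943115234375, 165.78030395507812), (56.8553466796875, 14.260563850402832), 26.9989013671875)
scene 0.91 419 [[0.50206876 0.16544019]] 16.202534 ((503.0641174316406, 161.5305938720703), (59.012630462646484, 48.48533630371094), 27.15050506591797)
```

View pics/crop0.png

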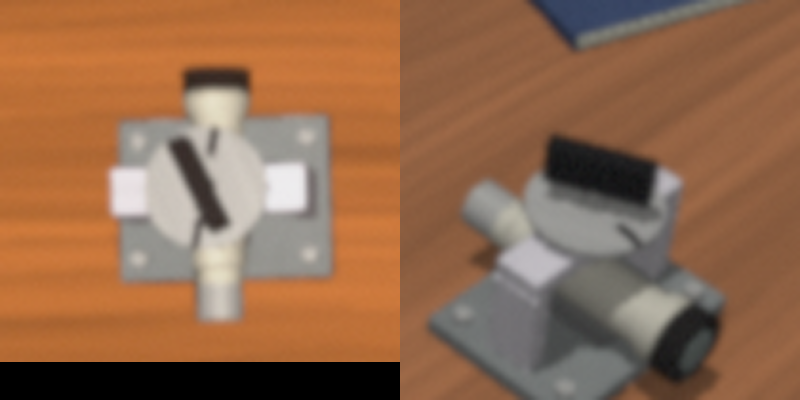

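The grey clamp holding the tube is at top-view pixel (200,214), with its bar yawed about +27°. The scored lines lie at about −8°, which agrees with the 35° given. Bar centre is about (0.502, 0.166), and both cameras agree. The dark plate clamp is at (360,216), and the red and orange ones are decoys. The tool's x yaw is already 26.9°, so I'm moving over.

```bash
python3 -m pendant '20 36 0 0 0 0 91.8;20 36 0 0 0 0 91.8;20 36 0 0 0 0 91.8;20 36 0 0 0 0 91.8;20 36 0 0 0 0 91.8;20 36 0 0 0 0 91.8;20 36 0 0 0 0 91.8;20 36 0 0 0 0 91.8;20 36 0 0 0 0 91.8;20 36 0 0 0 0 91.8'
python3 -m pendant '8 34 0 0 0 0 91.8;8 34 0 0 0 0 91.8;8 34 0 0 0 0 91.8;8 34 0 0 0 0 91.8;8 34 0 0 0 0 91.8;8 34 0 0 0 0 91.8;8 34 0 0 0 0 91.8;8 34 0 0 0 0 91.8;0 0 0 0 0 0 91.8;0 0 0 0 0 0 91.8'
python3 - <<'E'
from h import *
o=manip.get_obs();print(o["t"],o["position"],o["eef_rot"],o["q"])
for r in manip.pinpoint("scene","tube_grip")[:1]:print(r)
f=manip.grab_frame("scene")
for n,z in(("tube_grip",.11),("tube_mark",.086)):
    for r in manip.pinpoint("scene",n)[:1]: print(n,r["conf"],at("scene",r["xy"],z).round(4))
E
```

```text
t: 1.43
position: [0.4378, -0.1064, 0.2441]
eef_rot: [[0.892, 0.452, 0.001], [0.452, -0.892, -0.0], [0.0, 0.001, -1.0]]
ft_force: [1.0, -1.4, 0.1]
finger_gap: 0.0916
grip_force: 0.0
t: 2.27
position: [0.5011, 0.1653, 0.2434]
eef_rot: [[0.891, 0.455, -0.0], [0.455, -0.891, -0.0], [-0.0, 0.0, -1.0]]
ft_force: [-0.3, -0.1, -1.1]
finger_gap: 0.0917
grip_force: 0.0
2.2667 [0.50110904 0.16525151 0.24341145] [[ 8.90580623e-01  4.54825264e-01 -3.64299311e-04]
 [ 4.54825205e-01 -8.90580696e-01 -2.35771143e-04]
 [-4.31672606e-04  4.42807025e-05 -9.99999906e-01]] [ 1.73336524e-01  3.47371873e-01  1.51704200e+00 -1.76960322e-04
  1.27757829e+00  1.27200804e+00]
{'xy': [347.7, 165.1], 'conf': 0.7}
tube_grip 0.58 [0.5002 0.1695 0.11  ]
tube_mark 0.71 [0.5296 0.1616 0.086 ]
```

```bash
python3 -m pendant '0 1 -30 0 0 0 91.8;0 0 -30 0 0 0 91.8;0 0 -30 0 0 0 91.8;0 0 -25 0 0 0 91.8;0 0 -12 0 0 0 91.8;0 0 -6 0 0 0 60;0 0 0 0 0 0 40;0 0 0 0 0 0 30'
python3 - <<'E'
from h import *
s=manip.grab_frame("scene")[100:245,275:420,::-1]; cv2.imwrite("pics/c1.png",cv2.resize(s,(500,500),interpolation=cv2.INTER_CUBIC))
E
```

```text
t: 3.13
position: [0.5018, 0.1641, 0.1115]
eef_rot: [[0.893, 0.451, 0.001], [0.451, -0.893, 0.0], [0.001, 0.0, -1.0]]
ft_force: [-0.2, 1.1, -0.3]
finger_gap: 0.0759
grip_force: 0.0
```

View pics/c1.png

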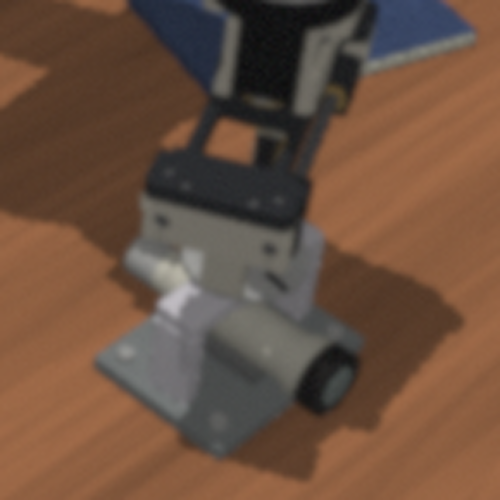

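The fingers straddle the bar above the disc: the near finger is at about (230,240) in the crop and the far one is hidden behind it. I'm closing gently.

```bash
python3 -m pendant '0 1 0 0 0 0 30;0 0 0 0 0 0 20;0 0 0 0 0 0 10;0 0 0 0 0 0 5;0 0 0 0 0 0 5;0 0 0 0 0 0 5;0 0 0 0 0 0 5;0 0 0 0 0 0 5;0 0 0 0 0 0 5;0 0 0 0 0 0 5' 6; python3 -c "
from h import *
o=manip.get_obs();print(o['position'],o['ft_force'],o['torque'],o['finger_gap'],o['grip_force'])"
```

```text
t: 4.02
position: [0.5006, 0.1666, 0.1107]
eef_rot: [[0.892, 0.451, -0.001], [0.451, -0.892, 0.002], [-0.0, -0.002, -1.0]]
ft_force: [-2.2, 5.9, 0.6]
finger_gap: 0.012
grip_force: 6.0
[0.50055988 0.16664193 0.1106855 ] [-2.17283273  5.90037087  0.61107641] [ 0.95456114  0.41670856 -0.02944896] 0.011977861521133353 5.999424797482789
```

```bash
python3 -m pendant '-0.5 1 0 0 0 0 5;0 0 0 0 0 0 5;0 0 0 0 0 0 5' 15; python3 -c "
from h import *
o=manip.get_obs();print(o['position'],o['ft_force'],o['torque'],o['finger_gap'],o['grip_force'])"
```

```text
t: 4.27
position: [0.5005, 0.1667, 0.1107]
eef_rot: [[0.892, 0.452, -0.0], [0.452, -0.892, 0.0], [-0.0, -0.0, -1.0]]
ft_force: [-1.4, 1.5, 0.7]
finger_gap: 0.0118
grip_force: 15.0
[0.50053923 0.16674366 0.1107128 ] [-1.3760822   1.46922904  0.69697719] [ 0.29158721  0.18076129 -0.00155905] 0.011847481864614172 14.99977094004862
```

Force is nearly zero, so the grip is centred. I'm now twisting with a firm grip, 25° first.

```bash
python3 -m pendant '0 0 0 0 0 0 5;0 0 0 0 0 0 5;0 0 0 0 0 -3 5;0 0 0 0 0 -4 5;0 0 0 0 0 -5 5;0 0 0 0 0 -5 5;0 0 0 0 0 -5 5;0 0 0 0 0 -3 5;0 0 0 0 0 0 5;0 0 0 0 0 0 5' 50; python3 -c "
from h import *
o=manip.get_obs();print(o['ft_force'],o['torque'],o['q'][5]); R=o['eef_rot'];print(np.degrees(np.arctan2(R[1][0],R[0][0])))"
```

```text
t: 5.1
position: [0.5005, 0.167, 0.1107]
eef_rot: [[0.999, 0.034, -0.0], [0.034, -0.999, 0.0], [-0.0, -0.0, -1.0]]
ft_force: [-2.9, 3.5, 1.2]
finger_gap: 0.0117
grip_force: 50.0
[-2.94246835  3.4801091   1.19960669] [0.72152477 0.4534253  0.14371323] 1.7124976896462092
1.9700401334997577
```

```bash
python3 -m pendant '0 0 0 0 0 -4 5;0 0 0 0 0 -4 5;0 0 0 0 0 -4 5;0 0 0 0 0 -1 5;0 0 0 0 0 0 5;0 0 0 0 0 0 5;0 0 0 0 0 0 5'; python3 -c "
from h import *
o=manip.get_obs();print(o['ft_force'],o['torque'],o['q'][5]); R=o['eef_rot'];print(np.degrees(np.arctan2(R[1][0],R[0][0])))
s=manip.grab_frame('scene')[100:245,275:420,::-1]; t=manip.grab_frame('top')[165:260,145:250,::-1]
cv2.imwrite('pics/c2.png',np.hstack([cv2.resize(s,(400,400),interpolation=2),cv2.resize(t,(400,400),interpolation=2)]))"
```

```text
t: 5.68
position: [0.5005, 0.1672, 0.1107]
eef_rot: [[0.982, -0.191, -0.0], [-0.191, -0.982, 0.001], [-0.001, -0.001, -1.0]]
ft_force: [-2.5, 4.1, 0.8]
finger_gap: 0.0119
grip_force: 50.0
[-2.51378581  4.14166709  0.79642499] [0.94022025 0.42390243 0.21347911] 1.9390587783941682
-11.009146429778951
```

View pics/c2.png

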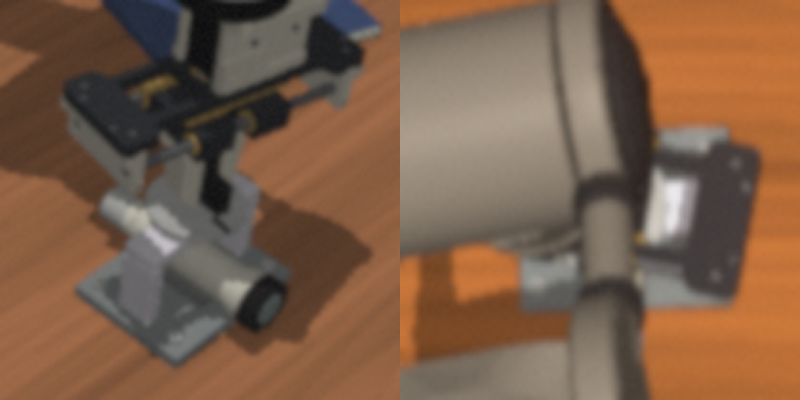

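The gripper turned with the bar, which shows between the fingers at about (215,200) in the left crop. Twist is 38° by tool yaw and about 0.53 rad by torque, both inside the band, so I'm holding.

```bash
for i in 1 2; do python3 -m pendant '0 0 0 0 0 0 5;0 0 0 0 0 0 5;0 0 0 0 0 0 5;0 0 0 0 0 0 5;0 0 0 0 0 0 5;0 0 0 0 0 0 5;0 0 0 0 0 0 5;0 0 0 0 0 0 5'; python3 -c "
from h import *
o=manip.get_obs();print(o['torque'])"; done
```

```text
t: 6.45
position: [0.5005, 0.1671, 0.1107]
eef_rot: [[0.982, -0.191, -0.0], [-0.191, -0.982, 0.001], [-0.001, -0.001, -1.0]]
ft_force: [-2.4, 5.0, 0.8]
finger_gap: 0.012
grip_force: 50.0
[0.96561176 0.46897766 0.23160137]
t: 7.12
position: [0.5005, 0.1671, 0.1107]
eef_rot: [[0.982, -0.191, -0.0], [-0.191, -0.982, 0.001], [-0.001, -0.001, -1.0]]
ft_force: [-2.4, 5.0, 0.8]
finger_gap: 0.0115
grip_force: 50.0
[0.9122794  0.44124    0.31023188]
```

Held for over 1.4 s. I'm returning the handle with the spring, then letting go.

```bash
python3 -m pendant '0 0 0 0 0 4 5;0 0 0 0 0 6 5;0 0 0 0 0 6 5;0 0 0 0 0 6 5;0 0 0 0 0 6 5;0 0 0 0 0 6 5;0 0 0 0 0 3 5;0 0 0 0 0 1 5;0 0 0 0 0 0 5;0 0 0 0 0 0 5'; python3 -c "
from h import *
o=manip.get_obs();print(o['torque'])"
python3 -m pendant '0 0 0 0 0 0 20;0 0 0 0 0 0 40;0 0 0 0 0 0 60;0 0 0 0 0 0 80;0 0 0 0 0 0 80;0 0 0 0 0 0 80;0 0 10 0 0 0 80;0 0 25 0 0 0 80;0 0 35 0 0 0 80;0 0 35 0 0 0 80'
python3 -m pendant '-10 -38 20 0 0 0 80;-10 -38 0 0 0 0 80;-10 -38 0 0 0 0 80;-10 -38 0 0 0 0 80;-10 -38 0 0 0 0 80;-10 -38 0 0 0 0 80;0 0 0 0 0 0 80;0 0 0 0 0 0 80'
python3 - <<'E'
from h import *
s=manip.grab_frame('scene')[120:225,295:400,::-1]; t=manip.grab_frame('top')[165:260,145:250,::-1]
cv2.imwrite('pics/c3.png',np.hstack([cv2.resize(t,(400,362),interpolation=2),cv2.resize(s,(400,362),interpolation=2)]))
for c in("scene","top"):
  for r in manip.cut_out(c,"tube_handle")[:1]:
    ys,xs=np.nonzero(r["pixels"]); p=np.array([at(c,(x,y),.12)[:2] for x,y in zip(xs,ys)]); print(c,cv2.minAreaRect((p*1000).astype(np.float32)))
  for r in manip.pinpoint(c,"tube_mark")[:1]: print(c,r["xy"])
E
```

```text
t: 7.95
position: [0.5006, 0.1667, 0.1107]
eef_rot: [[0.893, 0.451, -0.0], [0.451, -0.893, 0.0], [-0.0, -0.0, -1.0]]
ft_force: [-2.4, 3.3, 1.8]
finger_gap: 0.0114
grip_force: 50.0
[0.59285259 0.45070731 0.06433986]
t: 8.78
position: [0.5001, 0.1665, 0.2171]
eef_rot: [[0.892, 0.452, -0.002], [0.452, -0.892, -0.0], [-0.002, -0.0, -1.0]]
ft_force: [0.7, 0.0, -0.0]
finger_gap: 0.0738
grip_force: 0.0
t: 9.45
position: [0.441, -0.061, 0.2355]
eef_rot: [[0.894, 0.448, 0.001], [0.448, -0.894, -0.0], [0.001, 0.001, -1.0]]
ft_force: [-0.5, 0.7, 1.0]
finger_gap: 0.0803
grip_force: 0.0
scene ((509.6686706542969, 152.70428466796875), (57.9859619140625, 46.495445251464844), 24.253135681152344)
scene [358.4, 183.5]
top ((501.65032958984375, 165.9893035888672), (55.91560745239258, 14.270234107971191), 26.998899459838867)
top [201.3, 197.8]
```

View pics/c3.png

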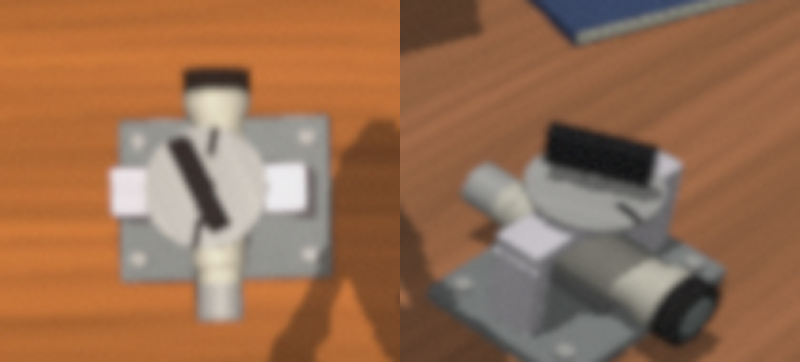

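The bar is back at 27°, and the line at (212,140) is where it was before. The arm is clear of everything.

```bash
python3 -c "
from rig import manip
print(manip.sign_off())"
```

```text
the job is handed in; nothing more can be done
None
```

I handed the job in: the tube clamp's handle was twisted clockwise to about 0.53–0.66 rad (torque and tool-yaw estimates), held there for over 1.4 s, then brought back to rest and released; the last pictures show its bar and the disc's line where they started, and I never went near the plate clamp.

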